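Close the swivel mould and pin its halves with the locking rod

TASK

Swing the upper half of the plaster mould shut over the lower half, then take the orange-handled locking rod from the tool rack and push it down through the holes of both halves, feeling for the lower hole, until its handle sits on the upper half; let go of it. Leave the other tools, the striped vase, the cup and the bowl as they are.

Things in the scene. Friction and masses are not known exactly. Their poses are not given: they have to be found in the camera images.
- pivot (a point): Axis of the brass pivot post, at the height of the upper half's top face (113 mm above the table). x axis: along the mould, from the pivot towards the locking hole when shut; y: to the left of that; z up. The post stands 17 mm higher. It and the board never move.
- upper (a joint): Swing of the upper plaster half about the pivot, rad. 0: straight along the board; positive: open to the left (+y of pivot); starts at 0.45 to 0.8. Range -0.25 to 1.0; stiff (0.3 N m), stays where left, nothing stops it at 0. From 30 mm behind to 210 mm before the pivot, 60 mm to each side, 68 to 113 mm above the table. Too wide to grasp: push its long side.
- upper_hole (a point): Centre of the mouth of the hole through the upper half, in its top face, 180 mm from the pivot axis; 17 mm wide, chamfer 2 mm, 45 mm deep, open below. Moves and turns with the upper half (x axis from the pivot to the hole, z up).
- rod_grip (a point): Middle of the locking rod's orange round handle (28 mm across, 50 high), half-way up the handle; under it a steel shaft 14 mm across, 90 long, tip chamfered 3 mm. z axis: up along the rod. 0.11 to 0.22 kg. Stands upright in any one of the rack's three holes.
- rod_collar (a point): Lower end of the orange handle on the rod's axis, 25 mm below rod_grip: the shoulder that sits on the upper half when the rod is home.
- rod_tip (a point): Tip of the rod's shaft, 90 mm below rod_collar, 115 mm below rod_grip.
- rack: Fixed wooden tool rack, 200 (x) x 70 (y) x 55 mm; origin under its centre; x axis along its row of three holes 65 mm apart, each with its floor 12 mm above the table.
- dibber_grip (a point): Middle of the pale wooden handle (28 mm across, 45 high) of another tool standing in the rack, 65 mm shaft; to be left there.
- punch_grip (a point): Middle of the dark wooden handle (28 mm across, 45 high) of another tool standing in the rack, 65 mm shaft; to be left there.
- vase: Unfired grey bottle vase with orange and violet stripes, 150 mm high, 86 across, standing; origin under its centre. Leave it.
- cup: Paper coffee cup with black lid, 118 mm high, 86 across; origin under its centre. Leave it.
- bowl: Blue ceramic bowl turned upside down, 120 mm across, 55 high; origin under its centre. Leave it.
- board: Fixed plywood board (310 x 180 x 18 mm) under the mould; origin on the pivot axis at table level, axes as pivot. On it lies the lower plaster half: 240 x 120 x 50 mm, top face 68 mm above the table, immovable, but set down by hand up to 16 mm off to either side along y (not along x), differently each time; hidden hole: see stopper.
- stopper (a joint): Cork stopper in the lower half's hole, m pushed down (0 to 0.034): starts 15 mm below that half's top face, slides down at about 7 N, stays where pushed. The hole (17 mm wide, 2 mm chamfer) lies at x = 180 mm, y = the lower half's unknown shift, from the pivot. With the upper half shut it is hidden: feel for it with the rod, moving the upper half along.
Things that resemble listed ones, but are neither listed nor needed, are in the scene too. Leave any pink or turquoise look-alike of the part that bears rod_grip alone.

How it is judged:
By the outcome, as a careful person would: the job done as asked, in the order asked, and still so for the second after the job is handed in, with the robot touching nothing.
It also fails if it takes over 72 s, if anything falls off the work surface, if the arm or the gripper's body presses on something with over 40 N, if the wrist force passes 120 N, or if a joint passes its speed limit or range.

ROBOT

A 6-joint arm with a two-finger parallel gripper is mounted at the origin on the work surface. World frame = base frame: x ahead of the robot, y to its left, z up, the work surface at z = 0. Lengths are in mm, angles in rad, forces in N, time in s.
With the tool pointing down it reaches from about 350 to 775 mm from the base axis. Payload 7.3 kg.
Tool frame: the origin (TCP) lies between the finger pads; the fingertips stand bot.tips_ahead ahead of it and the grasp point (between the pads) lies 6 mm ahead of it (bot.tips_ahead is the distance from the TCP to the fingertips, in mm); z points along the fingers, y is the line along which they close (so a half turn about z gives the same grasp; the last joint's range is limited). The gripper opens to 92 mm and grips with 3 to 60 N. Pads are 19 mm wide; open, the fingers measure 130 mm over their backs; the gripper's body (75 mm by 190 mm) begins 47 mm behind the grasp point.
Start: joints at [1.136, 0.342, 1.524, -0, 1.275, -0.146], TCP at [149.505, 503.28, 251.741] pointing down, gripper open.
Joint ranges: [-2.53, 2.53], [-0.77, 2.02], [0.04, 2.7], [-1, 4.14], [0.28, 2.66], [-3.11, 3.11]. Speed limits (rad/s): [2.57, 2.57, 3.14, 3.14, 3.14, 3.14].

INTERFACE

Orientations are given as [roll, pitch, yaw] about the fixed x, y, z axes, in that order (R = Rz(yaw) Ry(pitch) Rx(roll)).
In Python, from plant import bot gives the robot as it stands. The module is installed in compiled form; this text tells all that it offers.
- The arm moves only by the tool step_arm, never from a script. Its argument "targets" is one flat list of numbers, 7 for each row, row after row: the opening, from 0 (shut) to 1 (fully open), then the shift along the tool's x, y, z each as a share of 100 mm, from -1 to 1, then the turn, a rotation vector about the tool's x, y, z each as a share of pi/4 rad, from -1 to 1. A call has 1 to 20 rows; each row is the pose to reach, as a shift and turn from the pose commanded when the call began, along the tool's axes at that moment; what a row does not reach only later rows make up. A row lasts 1/8 s, in which the tool goes at most 62.5 mm and 10.7 degrees, less where a joint would pass 70% of its speed; a pose out of reach is approached as far as the arm can. A call with a number of a shift or a turn outside -1 to 1 is refused whole. A call with a gripper value outside its range is refused whole. The fingers move at their own pace and stop on an object; the grip force is fixed at half the most. Time passes only in rows, so rows that repeat a pose let the fingers close. It gives the time, the measured TCP pose, the force, the opening and the grip force at its end, in the units of the state.
- bot.get_obs(): the state, without advancing time (a new reading comes with each control period).
- bot.capture(name): name is "side" or "top" or "wrist"; returns (picture, depth): 420x560x3 uint8, blue, green, red; 420x560 float32, mm along the optical axis (not along the pixel's ray), 0 where there is no reading.
- bot.camera_info(name): a dict with "fx", "fy", "cx", "cy" (pixels), "camera_from_world" (4x4, takes a point from world to camera coordinates); the wrist camera has in their place "hand_eye" (4x4, takes a point from camera to tool coordinates, whose origin is the TCP and whose axes are the flange's). Camera axes: x right, y down, z forward; pixel columns grow to the right and rows downward; lengths in mm; the calibration is good to about 2 mm. A picture is of the moment at which its call begins: read the wrist's pose just before it. camera_info takes no time and is no camera call.
- bot.close_job(): hands the job in; it is judged then, once.
The state is a dict: "time": time; "joint_positions": joint angles; "dq": joint speeds; "tau": joint torques, N m; "tool_pos": TCP position; "tcp_rot": TCP orientation; "contact_force": force on the tool from outside, world axes, zero at the start; "moment": the same for the moment, N m; "grip_width": finger opening in mm; "finger_force": force on a finger pad.
Only numpy, scipy, OpenCV 4.12 (cv2) and the standard library are available. Lean on these libraries where they do the work, as an engineer would, in place of code of your own. Each camera call takes 0.05 s, during which the arm holds its last target. There are 200 camera calls.

## Working session

There is one attempt and no reset: what is moved stays moved. The work goes in short steps, Python scripts to look and compute and a tool call to move; the robot and the scene stay as the last step left them, time stands still between calls to the robot, and variables do not carry over. Pictures are saved under pics/ and viewed, at most 10 in all, crops included, and the job is handed in when it is done.

Besides the shell and the picture viewer there is one more tool, called by a JSON object that holds its "method" and its "body", one argument or row to a line. step_arm: Moves the arm, as the interface text tells. Shift numbers are shares of 100 mm and turn numbers shares of pi/4 rad, none past 1 either way. Its arguments: {"type":"object","properties":{"targets":{"type":"array"}},"required":["targets"]}

```bash
mkdir -p pics; cat > h.py <<'E'
import numpy as np, cv2
from scipy.spatial.transform import Rotation as R
from plant import bot
def pts(name):
    o=bot.get_obs(); im,d=bot.capture(name); c=bot.camera_info(name)
    v,u=np.mgrid[0:420,0:560]
    P=np.stack([(u-c['cx'])*d/c['fx'],(v-c['cy'])*d/c['fy'],d],-1)
    if name=='wrist':
        T=np.eye(4);T[:3,:3]=R.from_euler('xyz',o['tcp_rot']).as_matrix();T[:3,3]=o['tool_pos'];M=T@c['hand_eye']
    else: M=np.linalg.inv(c['camera_from_world'])
    W=P@M[:3,:3].T+M[:3,3]; W[d==0]=np.nan
    return im,W
E
python3 - <<'E'
from h import *
ims=[]
for n in ('top','side'):
    im,W=pts(n); np.savez(n,im=im,W=W); cv2.imwrite(f'pics/{n}.png',im)
print(bot.get_obs(),bot.tips_ahead)
E
```

```text
{'time': 0.1, 'joint_positions': array([ 1.13599889e+00,  3.42595434e-01,  1.52490368e+00, -2.24001001e-05,
        1.27539225e+00, -1.46018422e-01]), 'dq': array([-0.00063955, -0.00040272, -0.00256073, -0.00010681, -0.00038596,
       -0.00051203]), 'tau': array([ 1.79590756e-03, -4.32008278e+01, -2.44695354e+01,  7.19860476e-02,
        5.25714154e-02, -7.19279979e-05]), 'tool_pos': array([149.36763276, 502.96788376, 251.15055634]), 'tcp_rot': array([-3.14030465e+00, -1.67768625e-04,  2.85282007e+00]), 'contact_force': array([ 0.43691645, -0.37471376, -0.21966576]), 'moment': array([0.0086369 , 0.07607593, 0.02566991]), 'finger_force': 0.0, 'grip_width': 91.93064754251674} 25.0
```

View pics/top.png

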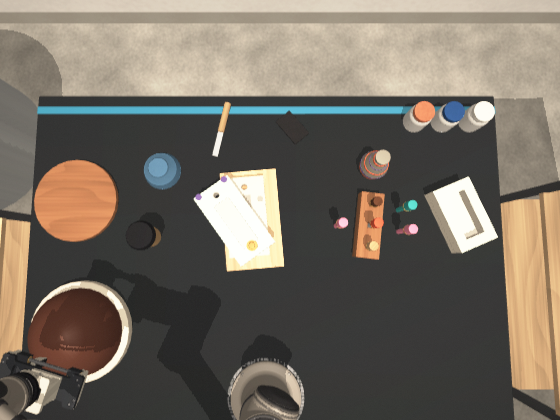

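View pics/side.png

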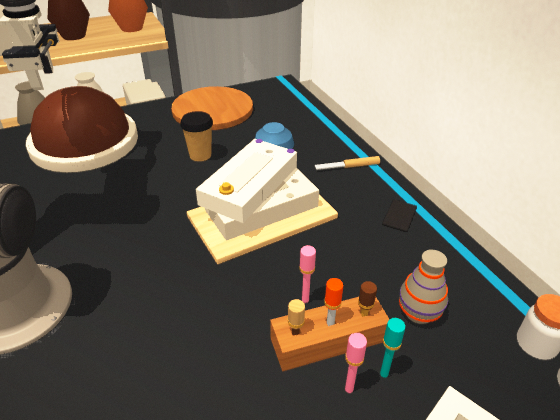

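The top view shows the mould with its pivot at about (252,245) and the upper hole at about (216,195). It also shows the rack at (370,225). Candidates for the rod (top view):
- Orange handle, middle rack hole: (378,223)
- Dark punch: (377,201)
- Pale dibber: (373,245)
- Pink look-alikes: (342,223) and (412,229)
- Turquoise look-alike: (411,205)

I choose the orange one in the middle hole and check it in a close crop.

```bash
python3 - <<'E'
from h import *
z=np.load('top.npz'); im,W=z['im'],z['W']
a=cv2.resize(im[160:280,185:295],None,fx=3.6,fy=4.5,interpolation=cv2.INTER_CUBIC)
a=cv2.resize(im[160:280,185:295],None,fx=4,fy=4,interpolation=cv2.INTER_CUBIC); b=cv2.resize(im[160:280,330:420],None,fx=4,fy=4,interpolation=cv2.INTER_CUBIC)
cv2.imwrite('pics/crop.png',np.hstack([a,b]))
hsv=cv2.cvtColor(im,cv2.COLOR_BGR2HSV)
def rep(n,m): 
    p=W[m]; p=p[~np.isnan(p[:,0])]; print(n,len(p),np.median(p,0).round(1),p.min(0).round(1),p.max(0).round(1))
box=np.zeros(im.shape[:2],bool); box[150:285,180:300]=1
Z=W[...,2]
def rect(n,m):
    p=W[m][:,:2].astype(np.float32); r=cv2.minAreaRect(p); print(n,len(p),r, cv2.boxPoints(r).round(0).tolist())
k=np.ones((3,3),np.uint8)
f=lambda m:cv2.morphologyEx(m.astype(np.uint8),cv2.MORPH_OPEN,k)>0
rect('upper',f(box&(abs(Z-113)<6)))
rect('lower',f(box&(abs(Z-68)<6)))
rect('board',f(box&(abs(Z-18)<6)))
rep('post',box&(Z>122))
box2=np.zeros_like(box); box2[180:270,330:425]=1
rect('rack',f(box2&(abs(Z-55)<8)))
n,l,s,c=cv2.connectedComponentsWithStats((box2&(Z>85)).astype(np.uint8))
for i in range(1,n):
    if s[i,4]>5:
        zt=np.nanmax(Z[l==i]); m=(l==i)&(Z>zt-6); rep(('tool',c[i].round(),np.median(im[m],0)),m)
m=(np.load('top.npz')['W'][...,2]>100); 
rep('vase',(np.arange(420)[:,None]<185)&(np.arange(560)[None]>355)&(np.arange(560)[None]<395)&(np.arange(420)[:,None]>140)&(Z>20))
rep('bowl',(np.arange(420)[:,None]<195)&(np.arange(560)[None]>140)&(np.arange(560)[None]<185)&(np.arange(420)[:,None]>145)&(Z>10))
rep('cup',(np.arange(420)[:,None]<255)&(np.arange(560)[None]>120)&(np.arange(560)[None]<165)&(np.arange(420)[:,None]>210)&(Z>10))
E
```

```text
upper 2579 ((533.5943603515625, 93.33961486816406), (244.31097412109375, 120.25677490234375), 35.7827262878418) [[399.0, 71.0], [470.0, -27.0], [668.0, 116.0], [598.0, 214.0]]
lower 912 ((549.1165771484375, 58.09347915649414), (237.90684509277344, 119.81237030029297), 4.601012229919434) [[426.0, 108.0], [435.0, -11.0], [672.0, 8.0], [663.0, 127.0]]
board 1910 ((581.5460205078125, 52.53638458251953), (389.14654541015625, 190.98397827148438), 6.957089424133301) [[377.0, 124.0], [400.0, -66.0], [786.0, -19.0], [763.0, 171.0]]
post 61 [463.2  43.  127.1] [446.4  26.4 122. ] [575.4 130.5 133.9]
rack 1185 ((522.6331787109375, -315.94158935546875), (71.52020263671875, 200.9163360595703), 83.3849105834961) [[419.0, -340.0], [618.0, -363.0], [627.0, -292.0], [427.0, -269.0]]
('tool', array([376., 201.]), array([ 59.,  87., 141.])) 63 [ 586.7 -322.3  122.9] [ 572.6 -336.9  120.8] [ 598.7 -310.6  126.8]
('tool', array([409., 205.]), array([212., 226.,  98.])) 41 [ 572.9 -415.8  142. ] [ 561.5 -427.2  140.5] [ 584.3 -404.1  146.3]
('tool', array([342., 222.]), array([225., 209., 254.])) 29 [ 524.4 -219.5  142.6] [ 510.1 -228.   141.6] [ 535.9 -208.   147.6]
('tool', array([376., 222.]), array([ 99., 145., 254.])) 47 [ 520.8 -314.9  154. ] [ 509.5 -328.8  152.4] [ 534.7 -303.4  158.3]
('tool', array([410., 228.]), array([219., 198., 254.])) 58 [ 504.7 -416.4  140.8] [ 493.6 -428.2  139.2] [ 516.3 -401.5  144.9]
('tool', array([372., 245.]), array([156., 222., 251.])) 43 [ 457.6 -308.9  124.6] [ 446.2 -320.3  122.9] [ 469.  -295.   128.9]
vase 715 [ 697.5 -321.3   98. ] [ 666.3 -376.9   27.1] [ 750.5 -290.6  156.1]
bowl 1010 [692.9 324.3  42.5] [643.6 277.3  10.2] [753.7 388.3  62.6]
cup 779 [486.5 354.5 118.2] [446.6 320.1  10.5] [558.1 402.  125.4]
```

View pics/crop.png

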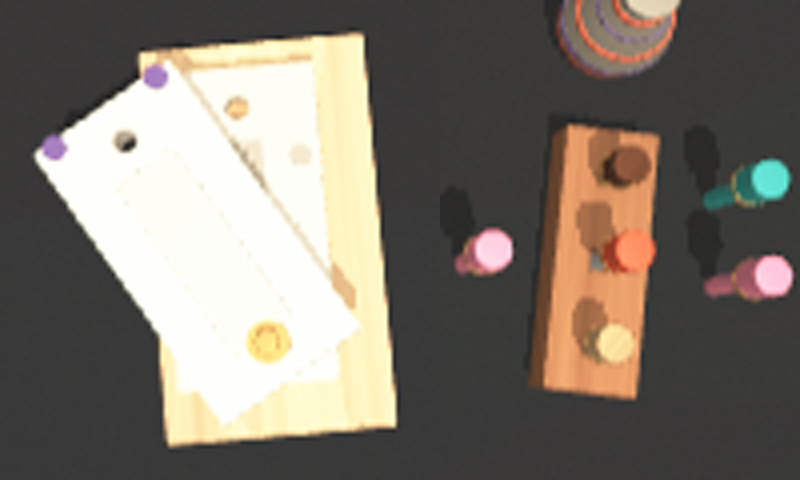

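The crop confirms the orange-handled rod in the rack's middle hole. It also shows the cork in the lower half at crop (237,107), which is top-view pixel (244,187).

```bash
python3 - <<'E'
from h import *
z=np.load('top.npz'); im,W=z['im'],z['W']; Z=W[...,2]
c=bot.camera_info('top'); M=np.linalg.inv(c['camera_from_world'])
def onplane(u,v,h):
    d=M[:3,:3]@np.array([(u-c['cx'])/c['fx'],(v-c['cy'])/c['fy'],1]); o=M[:3,3]; return (o+d*(h-o[2])/d[2]).round(1)
q=lambda x,y:(185+(x+.5)/4-.5,160+(y+.5)/4-.5)
cork=onplane(*q(237,107),60); hole=onplane(*q(125,141),113); post=onplane(*q(268,341),130)
print('cork',cork,'hole',hole,'post',post, np.hypot(*(hole-post)[:2]))
bc=[onplane(*q(*p),18) for p in ((363,34),(396,427),(168,445),(140,52))]
print('board',bc)
for a,b in ((1,0),(2,1),(2,3)): d=bc[a]-bc[b]; print(np.hypot(*d[:2]),np.arctan2(d[1],d[0]))
lc=[onplane(*q(*p),68) for p in ((312,62),(337,380),(180,388))]; print('lower',lc)
d=lc[0]-lc[1]; print(np.hypot(*d[:2]),np.arctan2(d[1],d[0]))
o=bot.get_obs(); 
E
```

```text
cork [637.8  66.8  60. ] hole [603.5 144.4 113. ] post [457.9  38.5 130. ] 180.03935680844899
board [array([703.9, -29.8,  18. ]), array([394.4, -55. ,  18. ]), array([380.6, 121.1,  18. ]), array([689.4, 147.3,  18. ])]
310.52421805714283 -3.0603502213021017
176.63988790757313 1.6490010684583323
309.909470652318 -3.056950806503176
lower [array([671.2,   9.4,  68. ]), array([430.5,  -9.8,  68. ]), array([424.6, 107. ,  68. ])]
241.46455226388827 0.07959880620546549
```

{"method": "step_arm", "body": {
  "targets": [0,-0.45,-0.18,0,0,0,0,0,-0.9,-0.36,0,0,0,0]
}}

```text
time: 0.35
tool_pos: [225.9, 442.4, 251.3]
tcp_rot: [-3.141, -0.0, 2.855]
contact_force: [1.5, -0.5, 0.5]
grip_width: 76.6
finger_force: 0.0
```

{"method": "step_arm", "body": {
  "targets": [0,-0.45,-0.18,0,0,0,0,0,-0.9,-0.36,0,0,0,0]
}}

```text
time: 0.6
tool_pos: [302.4, 381.8, 251.5]
tcp_rot: [-3.141, -0.0, 2.853]
contact_force: [-0.5, 0.3, -0.6]
grip_width: 56.4
finger_force: 0.0
```

{"method": "step_arm", "body": {
  "targets": [0,-0.45,-0.18,0,0,0,0,0,-0.9,-0.36,0,0,0,0]
}}

```text
time: 0.85
tool_pos: [378.5, 321.7, 251.5]
tcp_rot: [-3.141, -0.0, 2.853]
contact_force: [0.2, -0.3, 0.2]
grip_width: 36.2
finger_force: 0.0
```

{"method": "step_arm", "body": {
  "targets": [0,-0.45,-0.18,0,0,0,-0.1,0,-0.9,-0.36,0,0,0,-0.2,0,-0.9,-0.36,0,0,0,-0.2]
}}

```text
time: 1.23
tool_pos: [455.5, 260.6, 251.0]
tcp_rot: [-3.141, -0.0, 3.006]
contact_force: [-1.0, 0.6, 1.0]
grip_width: 6.4
finger_force: 0.0
```

{"method": "step_arm", "body": {
  "targets": [0,-0.4,-0.24,0,0,0,-0.16,0,-0.77,-0.47,0,0,0,-0.36,0,-0.77,-0.47,0.4,0,0,-0.36,0,-0.77,-0.47,0.8,0,0,-0.36,0,-0.77,-0.47,0.8,0,0,-0.36]
}}

```text
time: 1.85
tool_pos: [521.2, 206.3, 169.0]
tcp_rot: [-3.141, -0.008, -2.991]
contact_force: [-0.3, 0.6, 1.2]
grip_width: 0.2
finger_force: 0.0
```

{"method": "step_arm", "body": {
  "targets": [0,0,0,0.33,0,0,0,0,0,0,0.66,0,0,0,0,0,0,0.66,0,0,0]
}}

```text
time: 2.22
tool_pos: [522.8, 206.5, 105.5]
tcp_rot: [-3.142, -0.003, -2.99]
contact_force: [-0.4, -0.1, 0.5]
grip_width: 0.3
finger_force: 0.0
```

```bash
cat >> h.py <<'E'
piv=np.array([459.5,39.5]); yb=0.083
def rel(x,y,z=None,yaw=None):
    o=bot.get_obs(); r=o['tcp_rot'];Rm=R.from_euler('xyz',[np.pi,0,r[2]]).as_matrix(); p=o['tool_pos']
    d=np.array([x,y,p[2] if z is None else z])-p
    return (Rm.T@d/100).round(3), None if yaw is None else round(-((yaw-r[2]+np.pi)%(2*np.pi)-np.pi)/(np.pi/4),3)
E
python3 - <<'E'
from h import *
print(bot.get_obs()['tool_pos'],bot.get_obs()['tcp_rot'])
# finger contact: back face centre at TCP offset -y(19mm)
for a in (.55,.47,.39,.31,.23,.17,.1525):
    u=np.array([np.cos(a),np.sin(a)]);n=np.array([-u[1],u[0]])
    yw=a+np.pi
    p=piv+150*u+(60+19)*n
    print(a,p.round(1),rel(*p,yaw=yw))
E
```

```text
[522.76328461 206.49618703 105.4618046 ] [-3.14154874e+00 -2.78801748e-03 -2.99014515e+00]
0.55 [546.1 185.3] (array([-0.199, -0.245, -0.   ]), np.float64(-0.507))
0.47 [557.5 177.9] (array([-0.3  , -0.335, -0.   ]), np.float64(-0.406))
0.39 [568.2 169.6] (array([-0.394, -0.433, -0.   ]), np.float64(-0.304))
0.31 [578.3 160.5] (array([-0.479, -0.538, -0.   ]), np.float64(-0.202))
0.23 [587.5 150.6] (array([-0.556, -0.65 , -0.   ]), np.float64(-0.1))
0.17 [594.  142.7] (array([-0.608, -0.738, -0.   ]), np.float64(-0.024))
0.1525 [595.8 140.4] (array([-0.622, -0.764, -0.   ]), np.float64(-0.001))
```

{"method": "step_arm", "body": {
  "targets": [0,-0.18,-0.18,0,0,0,0,0,-0.25,-0.27,0,0,0,0,0,-0.32,-0.36,0,0,0,0,0,-0.39,-0.43,0,0,0,0,0,-0.46,-0.51,0,0,0,0,0,-0.52,-0.6,0,0,0,0,0,-0.56,-0.66,0,0,0,0,0,-0.59,-0.71,0,0,0,0,0,-0.59,-0.71,0,0,0,0]
}}

```text
time: 3.35
tool_pos: [593.3, 144.1, 105.7]
tcp_rot: [-3.141, 0.001, -2.991]
contact_force: [0.8, -0.9, -0.3]
grip_width: -0.2
finger_force: 0.0
```

```bash
cat >> h.py <<'E'
def holepos(imname=None):
    im,W=pts('top'); Z=W[...,2]
    if imname: cv2.imwrite(imname,cv2.resize(im[150:270,185:315],None,fx=5,fy=5,interpolation=cv2.INTER_CUBIC))
    m=abs(Z-113)<8; m[:150]=0;m[285:]=0;m[:,:180]=0;m[:,300:]=0
    m=cv2.morphologyEx(m.astype(np.uint8),cv2.MORPH_OPEN,np.ones((5,5),np.uint8))>0
    r=cv2.minAreaRect(W[m][:,:2].astype(np.float32)); 
    # dark blob near the expected circle
    g=cv2.cvtColor(im,cv2.COLOR_BGR2GRAY)
    return im,W,g,r
E
python3 - <<'E'
from h import *
im,W,g,r=holepos('pics/a.png'); print(r,bot.get_obs()['tool_pos'],bot.get_obs()['contact_force'])
E
```

```text
((548.2528686523438, 55.66761779785156), (241.5681610107422, 119.69551849365234), 10.422739028930664) [593.08100822 144.375926   105.72501863] [-0.78128089 -0.00715707 -0.05787851]
```

View pics/a.png

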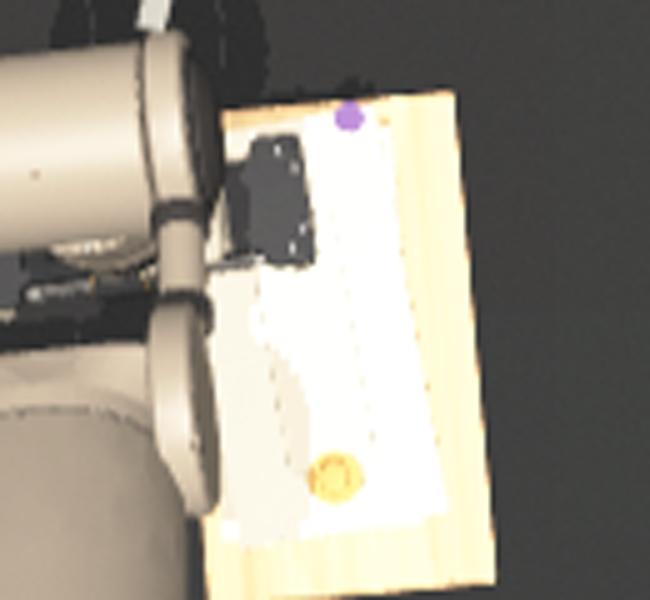

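The upper half is nearly shut, at about 0.182 rad in world axes; the target is 0.1525, over the cork hole. I'll push about 4.5 mm more, then back off and rise.

{"method": "step_arm", "body": {
  "targets": [0,-0.02,-0.02,0,0,0,0,0,-0.02,-0.044,0,0,0,0,0,-0.02,-0.044,0,0,0,0,0,-0.02,-0.044,0,0,0,0,0,-0.02,0.15,0,0,0,0,0,-0.02,0.25,-0.4,0,0,0,0,-0.02,0.0,-0.95,0,0,0,0,-0.02,-0.4,-0.95,0,0,0,0,-0.02,-0.4,-0.95,0,0,0]
}}

```text
time: 4.53
tool_pos: [600.9, 104.2, 201.3]
tcp_rot: [-3.141, 0.001, -2.993]
contact_force: [-0.3, -0.5, -0.2]
grip_width: 0.4
finger_force: 0.0
```

```bash
python3 - <<'E'
from h import *
im,W=pts('wrist'); cv2.imwrite('pics/w1.png',im); np.savez('w1',im=im,W=W); print(bot.get_obs()['tool_pos'])
E
```

```text
[600.40728627 105.41056764 200.67351156]
```

View pics/w1.png

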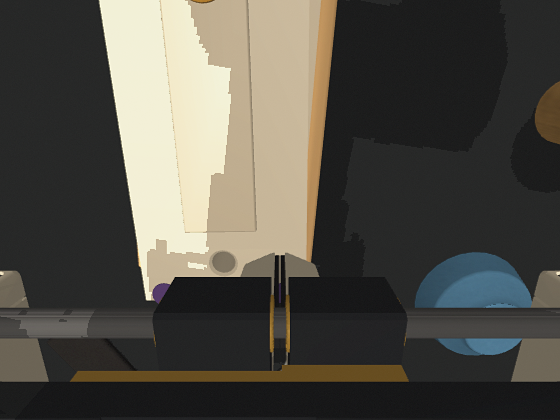

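The wrist view shows the upper hole at (223,262), clear of the fingers.

```bash
python3 - <<'E'
from h import *
z=np.load('w1.npz'); W=z['W']; g=cv2.cvtColor(z['im'],cv2.COLOR_BGR2GRAY)
ring=[W[262+int(16*np.sin(t)),223+int(22*np.cos(t))] for t in np.arange(0,6.28,.4)]
h=np.nanmean(ring,0); d=h[:2]-piv; print('hole',h,np.hypot(*d),np.arctan2(d[1],d[0]), W[262,223])
im,_,g,r=holepos('pics/b.png'); print(r)
print(rel(520.8,-314.9,240))
E
```

```text
hole [625.82424941  68.27114665 127.80326189] 168.79435660492223 0.17128722730875431 [642.36713212  64.92129792  97.21420491]
((515.3263549804688, 36.007659912109375), (169.83863830566406, 94.9887466430664), 9.350764274597168)
(array([ 1.417, -4.044, -0.397]), None)
```

{"method": "step_arm", "body": {
  "targets": [0.3,0.14,-0.4,-0.2,0,0,0,0.3,0.28,-0.8,-0.4,0,0,0]
}}

```text
time: 4.88
tool_pos: [584.4, 23.2, 240.2]
tcp_rot: [3.141, -0.002, -2.988]
contact_force: [0.7, -1.5, 1.3]
grip_width: 15.8
finger_force: 0.0
```

{"method": "step_arm", "body": {
  "targets": [0.65,0.14,-0.4,0,0,0,0,0.65,0.28,-0.8,0,0,0,0]
}}

```text
time: 5.12
tool_pos: [569.1, -60.7, 240.4]
tcp_rot: [3.141, -0.001, -2.989]
contact_force: [0.2, -0.2, 0.9]
grip_width: 36.3
finger_force: 0.0
```

{"method": "step_arm", "body": {
  "targets": [0.65,0.14,-0.4,0,0,0,0,0.65,0.28,-0.8,0,0,0,0]
}}

```text
time: 5.38
tool_pos: [553.6, -144.1, 240.1]
tcp_rot: [3.14, -0.001, -2.989]
contact_force: [0.9, 0.7, 0.8]
grip_width: 55.7
finger_force: 0.0
```

{"method": "step_arm", "body": {
  "targets": [0.65,0.14,-0.4,0,0,0,0,0.65,0.28,-0.8,0,0,0,0]
}}

```text
time: 5.62
tool_pos: [538.2, -227.4, 240.1]
tcp_rot: [3.14, -0.001, -2.989]
contact_force: [0.2, -0.2, -0.3]
grip_width: 59.9
finger_force: 0.0
```

{"method": "step_arm", "body": {
  "targets": [0.65,0.14,-0.35,0,0,0,0.16,0.65,0.28,-0.7,0,0,0,0.32,0.65,0.28,-0.7,0,0,0,0.32,0.65,0.28,-0.7,0,0,0,0.32]
}}

```text
time: 6.12
tool_pos: [521.4, -299.6, 240.1]
tcp_rot: [3.14, -0.001, 3.043]
contact_force: [-0.8, 0.3, -0.2]
grip_width: 59.4
finger_force: 0.0
```

```bash
python3 - <<'E'
from h import *
im,W=pts('wrist'); cv2.imwrite('pics/w2.png',im); np.savez('w2',im=im,W=W)
o=bot.get_obs(); print(o['tool_pos'],o['tcp_rot'],o['contact_force'],o['grip_width'])
hsv=cv2.cvtColor(im,cv2.COLOR_BGR2HSV)
m=(hsv[...,1]>170)&((hsv[...,0]<14))&(W[...,2]>100)
p=W[m]; print('orange',len(p), np.median(p,0)); zt=np.percentile(p[:,2],95); t=p[p[:,2]>zt-5]; print('top',zt,(t.min(0)+t.max(0))/2,t.mean(0),t.min(0),t.max(0))
im,Wt,g,r=holepos('pics/c.png'); np.savez('t2',im=im,W=Wt); print('upper',r,np.radians(r[2]))
E
```

```text
[ 521.55582468 -299.45743919  240.33072222] [ 3.14048053e+00 -6.18214849e-04  3.04388982e+00] [ 0.66269919  0.81723608 -0.51829517] 59.411684845151456
orange 1407 [ 516.62334386 -316.52645183  152.43770727]
top 153.85139200761344 [ 518.80341646 -317.87555047  151.90339923] [ 520.18243819 -317.63226769  152.82702799] [ 505.31565841 -331.44465838  148.864338  ] [ 532.29117452 -304.30644255  154.94246046]
upper ((548.3553466796875, 54.159751892089844), (241.058349609375, 120.19269561767578), 9.311753273010254) 0.16252075374738736
```

View pics/w2.png

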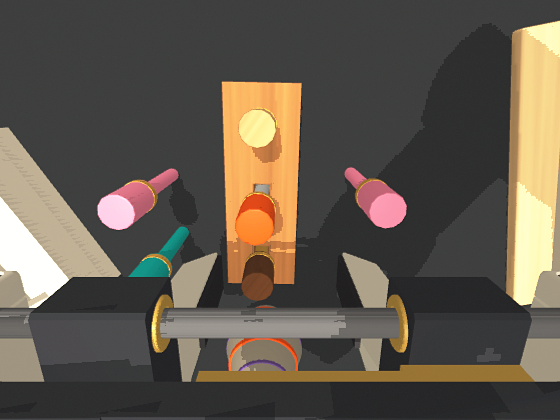

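View pics/c.png

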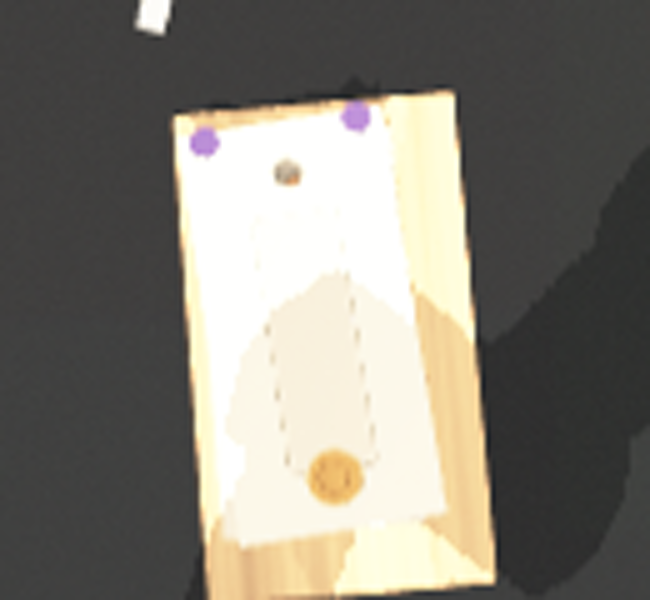

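The wrist view shows the orange rod at (255,220) between the fingers, with the pink and turquoise pegs clear of them. The top crop shows the upper hole at (287,172) with cork colour inside, so the halves are nearly aligned. Now I grasp the rod.

{"method": "step_arm", "body": {
  "targets": [0.65,0,-0.17,0,0,0,0,0.65,0,-0.17,0.4,0,0,0,0.65,0,-0.17,0.8,0,0,0,0.65,0,-0.17,1,0,0,0,0.65,0,-0.17,1,0,0,0]
}}

```text
time: 6.85
tool_pos: [518.7, -318.0, 139.1]
tcp_rot: [3.14, -0.003, 3.042]
contact_force: [0.0, 0.4, 0.2]
grip_width: 59.8
finger_force: 0.0
```

{"method": "step_arm", "body": {
  "targets": [0.65,0,0,0.07,0,0,0,0,0,0,0.07,0,0,0,0,0,0,0.07,0,0,0,0,0,0,0.07,0,0,0,0,0,0,0.07,0,0,0,0,0,0,0.07,0,0,0]
}}

```text
time: 7.6
tool_pos: [519.5, -318.1, 134.0]
tcp_rot: [-3.141, 0.001, 3.041]
contact_force: [0.9, 1.1, 2.7]
grip_width: 27.4
finger_force: 30.0
```

```bash
python3 - <<'E'
from h import *
im=np.load('t2.npz')['im']; c=bot.camera_info('top'); M=np.linalg.inv(c['camera_from_world'])
def onplane(u,v,h):
    d=M[:3,:3]@np.array([(u-c['cx'])/c['fx'],(v-c['cy'])/c['fy'],1]); o=M[:3,3]; return (o+d*(h-o[2])/d[2])
g=cv2.cvtColor(im,cv2.COLOR_BGR2GRAY)[176:193,234:251].astype(float); w=np.clip(225-g,0,None); v,u=np.mgrid[176:193,234:251]
r=np.hypot(u-242,v-184)<6; w=w*r
U,V=(u*w).sum()/w.sum(),(v*w).sum()/w.sum()
for a,b in ((U,V),(242,184)):
    h=onplane(a,b,113); d=h[:2]-piv; print(a,b,h.round(1),np.hypot(*d),np.arctan2(d[1],d[0]))
post=onplane(185+(335.5)/5-.5,150+(476.5)/5-.5,130); print(post)
print({k:bot.get_obs()[k] for k in('tool_pos','tcp_rot','contact_force','grip_width','finger_force')})
E
```

```text
242.01102535832413 184.49724366041897 [634.2  68.5 113. ] 177.06514854201558 0.1643592733195417
242 184 [635.7  68.5 113. ] 178.52649965244026 0.1632552266108593
[458.09077365  38.5482966  130.        ]
{'tool_pos': array([ 519.48008832, -318.11501359,  134.04097392]), 'tcp_rot': array([-3.14147658e+00,  5.57898342e-04,  3.04129298e+00]), 'contact_force': array([0.87687302, 1.14667746, 2.74266033]), 'grip_width': 27.436032742497165, 'finger_force': 29.98510479927063}
```

Rod gripped (27.4 mm, 30 N). Lift it straight out.

{"method": "step_arm", "body": {
  "targets": [0,0,0,-0.15,0,0,0,0,0,0,-0.4,0,0,0,0,0,0,-0.7,0,0,0,0,0,0,-1,0,0,0]
}}

```text
time: 8.1
tool_pos: [519.1, -318.0, 235.3]
tcp_rot: [-3.142, -0.0, 3.041]
contact_force: [0.5, -0.5, -2.7]
grip_width: 27.5
finger_force: 30.0
```

{"method": "step_arm", "body": {
  "targets": [0,0,0,-0.3,0,0,0,0,0,0,-0.58,0,0,0,0,0,0,-0.58,0,0,0]
}}

```text
time: 8.48
tool_pos: [519.9, -318.6, 294.6]
tcp_rot: [-3.139, 0.004, 3.041]
contact_force: [0.4, -0.9, -1.2]
grip_width: 27.6
finger_force: 30.0
```

```bash
python3 - <<'E'
from h import *
o=bot.get_obs(); print(o['tool_pos'],o['contact_force'],o['grip_width'],o['joint_positions'].round(2)); print(rel(637.4,68.2,255))
im,W=pts('side'); cv2.imwrite('pics/s2.png',im)
hsv=cv2.cvtColor(im,cv2.COLOR_BGR2HSV)
E
```

```text
[ 519.90793956 -318.59009943  294.55638569] [ 0.35765505 -0.93324496 -1.18775232] 27.606790229675735 [-0.68  0.47  1.2  -0.    1.46 -2.15]
(array([-0.782,  3.966,  0.396]), None)
```

View pics/s2.png

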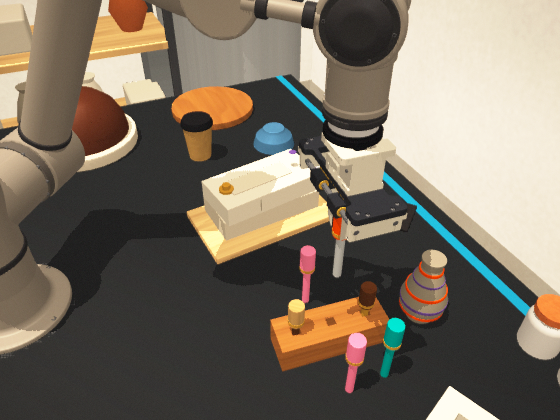

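The rod hangs straight in the gripper at side-view pixel (338,250), and the pegs are undisturbed. Carry it over the hole.

{"method": "step_arm", "body": {
  "targets": [0,-0.1,0.45,0,0,0,0,0,-0.2,0.95,0,0,0,0]
}}

```text
time: 8.78
tool_pos: [548.2, -224.8, 289.6]
tcp_rot: [3.14, -0.003, 3.039]
contact_force: [1.0, 0.1, -1.9]
grip_width: 27.0
finger_force: 30.0
```

{"method": "step_arm", "body": {
  "targets": [0,-0.1,0.5,0,0,0,0,0,-0.2,1,0,0,0,0]
}}

```text
time: 9.02
tool_pos: [578.3, -126.4, 289.8]
tcp_rot: [3.141, -0.003, 3.041]
contact_force: [1.2, -0.8, -1.3]
grip_width: 27.5
finger_force: 30.0
```

{"method": "step_arm", "body": {
  "targets": [0,-0.1,0.5,0,0,0,0,0,-0.2,1,0,0,0,0]
}}

```text
time: 9.28
tool_pos: [608.2, -28.9, 289.8]
tcp_rot: [3.141, -0.003, 3.041]
contact_force: [0.3, -0.2, -0.9]
grip_width: 27.6
finger_force: 30.0
```

{"method": "step_arm", "body": {
  "targets": [0,-0.1,0.5,0,0,0,0,0,-0.18,1,0,0,0,0,0,-0.18,1,0.36,0,0,0,0,-0.18,1,0.36,0,0,0,0,-0.18,1,0.36,0,0,0]
}}

```text
time: 9.9
tool_pos: [636.5, 66.5, 255.9]
tcp_rot: [-3.141, -0.001, 3.041]
contact_force: [-0.2, 0.5, -0.8]
grip_width: 27.5
finger_force: 30.0
```

```bash
python3 - <<'E'
from h import *
o=bot.get_obs(); p=o['tool_pos']; print(p,o['contact_force'],rel(637.4,68.2,255))
for n in ('side','wrist'):
    im,W=pts(n)
    d=np.linalg.norm(W[...,:2]-p[:2],axis=-1); Z=W[...,2]
    for z in range(125,240,12):
        m=(d<22)&(abs(Z-z)<6); q=W[m]
        if len(q)>3: print(n,z,len(q),(q.mean(0)[:2]-p[:2]).round(1),((q.min(0)+q.max(0))/2-p)[:2].round(1))
    if n=='side': c=bot.camera_info(n); C=np.linalg.inv(c['camera_from_world'])[:3,3]; print('cam',C)
    np.savez(n+'3',im=im,W=W)
    cv2.imwrite(f'pics/{n}3.png',im)
E
```

```text
[636.48059976  66.51035649 255.86462886] [-0.22858749  0.5335295  -0.785741  ] (array([-0.007,  0.018,  0.009]), None)
side 137 14 [-2.7 -3.9] [-2.1 -3.3]
side 149 27 [-3.1 -4.4] [-2.5 -3.8]
side 161 28 [-3.3 -3.6] [-2.7 -3.4]
side 173 32 [-2.4 -2.9] [-0.8 -0.2]
side 185 27 [-1.7 -4.7] [-0.7 -4.8]
side 197 28 [-2.4 -4.7] [-1.7 -4.4]
side 209 28 [-2.7 -5.3] [-1.7 -3.8]
side 221 20 [-3.4 -6.4] [-2.4 -7. ]
side 233 38 [-9.2 -6.5] [-4.1 -1.6]
cam [ 219.40330122 -756.07560195  747.89326575]
wrist 137 24 [-4.5  0.3] [-2.5  0. ]
wrist 149 86 [-4.9  0.2] [-3.1 -0.5]
wrist 161 95 [-5.   0.1] [-3.7 -0.4]
wrist 173 117 [-4.9  0. ] [-2.9 -0.5]
wrist 185 130 [-5.1 -0. ] [-3.4 -0.4]
wrist 197 157 [-5.  -0.3] [-2.7 -0.6]
wrist 209 97 [-5.6  0.2] [-4.7 -0.2]
wrist 233 615 [-10.4   0.5] [-6.9  1.1]
```

{"method": "step_arm", "body": {
  "targets": [0,-0.01,0.02,0,0,0,0,0,-0.01,0.02,0.1,0,0,0,0,-0.01,0.02,0.18,0,0,0,0,-0.01,0.02,0.22,0,0,0,0,-0.01,0.02,0.26,0,0,0]
}}

```text
time: 10.62
tool_pos: [637.7, 68.7, 231.2]
tcp_rot: [-3.141, 0.001, 3.041]
contact_force: [-5.4, -1.1, 16.2]
grip_width: 27.9
finger_force: 30.0
```

{"method": "step_arm", "body": {
  "targets": [0,0,0,0.04,0,0,0,0,0,0,0.08,0,0,0,0,0,0,0.12,0,0,0,0,0,0,0.16,0,0,0,0,0,0,0.16,0,0,0]
}}

```text
time: 11.25
tool_pos: [637.0, 68.8, 212.7]
tcp_rot: [-3.141, -0.002, 3.041]
contact_force: [-4.0, -2.0, -0.8]
grip_width: 27.5
finger_force: 30.0
```

The tip has entered the upper hole. I'll relieve the x side force, move 1.8 mm towards the cork hole and feel downward.

{"method": "step_arm", "body": {
  "targets": [0,0.015,-0.018,0,0,0,0,0,0.015,-0.018,0.08,0,0,0,0,0.015,-0.018,0.16,0,0,0,0,0.015,-0.018,0.2,0,0,0,0,0.015,-0.018,0.2,0,0,0]
}}

```text
time: 11.88
tool_pos: [636.1, 67.5, 193.0]
tcp_rot: [3.141, -0.0, 3.041]
contact_force: [-1.4, 0.8, -2.1]
grip_width: 27.4
finger_force: 30.0
```

{"method": "step_arm", "body": {
  "targets": [0,0,0,0.03,0,0,0,0,0,0,0.06,0,0,0,0,0,0,0.09,0,0,0,0,0,0,0.09,0,0,0]
}}

```text
time: 12.38
tool_pos: [635.9, 67.1, 184.5]
tcp_rot: [-3.141, -0.0, 3.041]
contact_force: [-0.9, 0.4, -1.8]
grip_width: 27.7
finger_force: 30.0
```

Below the upper half's underside with no resistance, so it is in the lower hole. Continue; the cork should begin near TCP z 175.

{"method": "step_arm", "body": {
  "targets": [0,0,0,0.04,0,0,0,0,0,0,0.08,0,0,0,0,0,0,0.12,0,0,0,0,0,0,0.16,0,0,0,0,0,0,0.16,0,0,0]
}}

```text
time: 13.0
tool_pos: [636.2, 67.1, 169.4]
tcp_rot: [-3.141, 0.001, 3.041]
contact_force: [-3.5, -0.9, 6.7]
grip_width: 27.4
finger_force: 30.0
```

{"method": "step_arm", "body": {
  "targets": [0,0,0,0.04,0,0,0,0,0,0,0.08,0,0,0,0,0,0,0.12,0,0,0,0,0,0,0.16,0,0,0,0,0,0,0.18,0,0,0,0,0,0,0.18,0,0,0]
}}

```text
time: 13.75
tool_pos: [636.2, 67.1, 152.0]
tcp_rot: [-3.141, 0.001, 3.041]
contact_force: [-4.7, -1.3, 9.3]
grip_width: 27.9
finger_force: 30.0
```

{"method": "step_arm", "body": {
  "targets": [0,0.01,0,0.02,0,0,0,0,0.01,0,0.04,0,0,0,0,0.01,0,0.06,0,0,0,0,0.01,0,0.06,0,0,0]
}}

```text
time: 14.25
tool_pos: [635.8, 67.1, 145.8]
tcp_rot: [-3.141, 0.003, 3.041]
contact_force: [-2.3, -1.5, 6.8]
grip_width: 27.7
finger_force: 30.0
```

{"method": "step_arm", "body": {
  "targets": [0,0,0,0.01,0,0,0,0,0,0,0.02,0,0,0,0,0,0,0.02,0,0,0]
}}

```text
time: 14.62
tool_pos: [635.9, 67.1, 145.5]
tcp_rot: [-3.141, 0.004, 3.041]
contact_force: [-5.7, -2.3, 15.7]
grip_width: 27.5
finger_force: 30.0
```

It stops at TCP z 145.5, where the handle should seat. Press slightly more, release and back off.

{"method": "step_arm", "body": {
  "targets": [0,0,0,0.01,0,0,0,0,0,0,0.015,0,0,0,0,0,0,0.015,0,0,0]
}}

```text
time: 15.0
tool_pos: [636.0, 67.1, 145.4]
tcp_rot: [-3.141, 0.005, 3.041]
contact_force: [-8.8, -1.8, 23.1]
grip_width: 27.7
finger_force: 30.0
```

{"method": "step_arm", "body": {
  "targets": [0.3,0,0,-0.02,0,0,0,0.6,0,0,-0.02,0,0,0,0.6,0,0,-0.02,0,0,0,0.6,0,0,-0.02,0,0,0,0.6,0,0,-0.2,0,0,0,0.6,0,0,-0.5,0,0,0,0.6,0,0,-1,0,0,0]
}}

```text
time: 15.88
tool_pos: [634.2, 67.6, 240.0]
tcp_rot: [-3.141, -0.004, 3.041]
contact_force: [0.6, -0.8, -0.2]
grip_width: 55.2
finger_force: 0.0
```

{"method": "step_arm", "body": {
  "targets": [0.6,0.2,-0.45,-0.3,0,0,0,0.6,0.4,-0.9,-0.3,0,0,0]
}}

```text
time: 16.12
tool_pos: [586.9, -18.8, 273.8]
tcp_rot: [-3.141, 0.006, 3.043]
contact_force: [-0.2, -0.4, -0.3]
grip_width: 55.0
finger_force: 0.0
```

{"method": "step_arm", "body": {
  "targets": [0.6,0.2,-0.45,0,0,0,0,0.6,0.4,-0.9,0,0,0,0,0.6,0.4,-0.9,0,0,0,0]
}}

```text
time: 16.5
tool_pos: [536.3, -106.1, 271.2]
tcp_rot: [-3.141, -0.0, 3.037]
contact_force: [0.1, 0.1, -0.7]
grip_width: 55.1
finger_force: 0.0
```

```bash
python3 - <<'E'
from h import *
im,W=pts('side'); cv2.imwrite('pics/fin.png',im)
im2,W2,g,r=holepos(); print(r)
d=np.linalg.norm(W2[...,:2]-[635.9,67],axis=-1); m=(d<22)&(W2[...,2]>130); q=W2[m]; print(len(q),np.median(q,0),q.max(0),q.min(0))
d=np.linalg.norm(W[...,:2]-[635.9,67],axis=-1)
hsv=cv2.cvtColor(im,cv2.COLOR_BGR2HSV); o=(d<25)&(hsv[...,1]>170)&(hsv[...,0]<14); print(np.percentile(W[o][:,2],[1,5,50,95,99]))
E
```

```text
((548.3236083984375, 54.07704162597656), (240.8868865966797, 120.37628173828125), 9.454967498779297)
94 [634.77770435  67.19540725 164.35186342] [649.38606599  81.49384096 169.24295075] [624.07857809  54.12578099 130.79978276]Traceback (most recent call last):
  File "<stdin>", line 6, in <module>
    return _quantile_unchecked(
        a, q, axis, out, overwrite_input, method, keepdims, weights)
    return _ureduce(a,
                    func=_quantile_ureduce_func,
    ...<5 lines>...
                    overwrite_input=overwrite_input,
                    method=method)
    r = func(a, **kwargs)
    result = _quantile(arr,
                       quantiles=q,
    ...<2 lines>...
                       out=out,
                       weights=wgt)
    slices_having_nans = np.isnan(arr[-1, ...])
                                  ~~~^^^^^^^^^
IndexError: index -1 is out of bounds for axis 0 with size 0
```

View pics/fin.png

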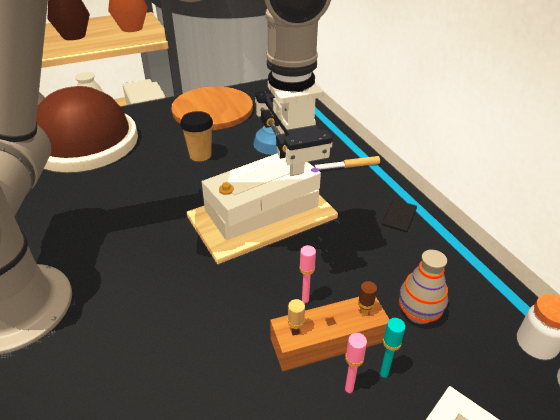

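The top camera puts the handle top at 164 mm; seated should be 163, and this camera read the rod 2 mm high in the rack. The rod stands upright at (635,67). The final picture shows the other tools, pegs, vase, cup and bowl unmoved, with the gripper clear of everything.

```bash
python3 -c "
from plant import bot
print(bot.close_job())"
```

```text
the job is handed in; nothing more can be done
None
```

The mould is swung shut and the orange-handled rod is pushed through both halves with its handle sitting on the upper half; I let go of it and handed the job in at about 17 s, with everything else left in place.

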